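# Press a hub cap home with the swing-arm press

### The job

Swing the bench press's arm round until its plunger stands squarely over the steel cap of the hub in the holder, and press the plunger's head all the way down to its stop, firmly but without ramming it, so that the cap goes fully home flush with the hub. Then let the plunger spring back up and swing the arm back the way it came until it rests against its parking stop. Do not touch the cap with the gripper and leave the other things on the bench where they are.

Things in the scene. Friction and masses are not known exactly. Their poses are not given: they have to be found in the camera images.
- press: Grey bench press standing fixed on the table: round foot 150 mm in diameter with a steel column 42 mm in diameter, 155 mm tall. Origin on the column's axis at table level; z up along the column. The swing arm turns about this axis.
- swingarm (a joint): Angle of the swing arm about the column (rad), 0 to 2.1. 0 = against the parking stop, where the arm points along +y of the press; it grows anticlockwise seen from above; near 1.57 it points along -x of the press, over the hub. Grey bar 34 mm wide, 30 mm high, 150 mm long, mid-height 175 mm. The hinge is stiff (2 N at the hand post) and stays where left.
- lamp_edge (a point): Middle of the lower outer edge of the small grey work lamp fixed on the arm, 312 mm above the table: 42 mm wide, 22 mm thick, 112 mm long, from 60 to 172 mm from the column's axis. It turns with the arm and hangs over the column side of the plunger, so a vertical gripper cannot reach the plunger's head.
- grip_post (a point): Centre of the top of the arm's hand post: an upright black rubber-covered round post, 24 mm in diameter, top 248 mm above the table, reaching down to the flat ear that carries it (ear top at 183 mm). It stands 90 mm out along the arm from the column's axis and 100 mm to the side that leads when the arm swings from its parking stop towards the hub.
- plunger: Spring plunger at the arm's end: steel rod, round nose below, black mushroom head on top (50 mm across, 14 mm thick). It leans 35 degrees from vertical, top outwards from the column. Origin at the nose's tip; z runs up its axis; head top at z = 89 mm. Slides 22.5 mm along -z and springs back (spring 3 to 8 N, cap 4 N more). Nose 143 mm above the table at rest, 125 mm at the stop.
- plunger_top (a point): Centre of the flat top of the plunger's head, 216 mm above the table at rest. Press here, along the plunger's axis.
- plunger_nose (a point): Lowest point of the plunger's nose, on its axis; 138 mm from the column's axis at rest.
- hub: Aluminium bicycle hub, 100 mm long, flanges 60 to 74 mm across, fixed in a grey holder, upper end facing up and outwards, leaning 35 degrees like the plunger. Origin on the press column's axis at table level (not in the hub itself); -x points from the column to the hub, z up; the hub's upper rim centre is 125 mm along -x and 125 mm high. Arm squarely over: nose at y = 0 in this frame.
- cap: Round steel cap in the hub's upper end, 38 mm in diameter, standing 12 mm proud of the rim at the start. It slides stiffly into the hub along its own axis. Origin at the centre of its outer face; z points outwards along its axis.
- cap_face (a point): Centre of the cap's outer face; 135 mm above the table at the start, 125 mm when fully home (flush with the hub's rim).
- oil_bottle: Bystander: white bottle, 52 mm in diameter, 130 mm tall, upright; origin under its centre.
- grease_jar: Bystander: white jar with black lid, 66 mm in diameter, 65 mm tall, standing under the parked arm; origin under its centre.
- wrench: Bystander: steel wrench 190 mm long, lying flat along its x; origin under its middle.
- hammer: Bystander: hammer 260 mm long, lying along its x; origin under its middle.
- bin_red: Bystander: open red bin 200 x 130 mm, 75 mm high; origin under its centre.
- tube: Bystander: upright cardboard tube, 64 mm in diameter, 170 mm tall; origin under its centre.
- parts_box: Bystander: clear divided box 160 x 110 mm, 40 mm high; origin under its centre.
Not all that is in view belongs to the job. Of the things that look like the hub, the largest one is meant.

How it is judged:
By the outcome, as a careful person would: the job done as asked, in the order asked, and still so for the second after the job is handed in, with the robot touching nothing.
It also fails if it takes over 72 s, if anything falls off the work surface, if the arm or the gripper's body presses on something with over 40 N, if the wrist force passes 120 N, or if a joint passes its speed limit or range.

### The arm

A 6-joint arm with a two-finger parallel gripper is mounted at the origin on the work surface. World frame = base frame: x ahead of the robot, y to its left, z up, the work surface at z = 0. Lengths are in m, angles in degrees, forces in N, time in s.
With the tool pointing down it reaches from about 0.25 to 0.725 m from the base axis. Payload 9.7 kg.
Tool frame: the origin (TCP) lies between the finger pads; the fingertips stand 19 mm ahead of it and the grasp point (between the pads) is the TCP; z points along the fingers, y is the line along which they close (so a half turn about z gives the same grasp; the last joint's range is limited). The gripper opens to 85 mm and grips with 20 to 120 N. Pads are 22 mm wide; open, the fingers measure 114 mm over their backs; the gripper's body (76 mm by 85 mm) begins 54 mm behind the grasp point. The pads swing forward as they close: fully open they stand 13 mm farther back than shut.
Start: joints at [-74.37, 4.979, 10.078, 95.1, 0, 90], TCP at [0.148, -0.53, 0.25] pointing down, gripper open.
Joint ranges: [-179.16, 179.16], [-48.56, 103.87], [-65.8, 70.77], [-126.05, 130.52], [-82.76, 87.17], [-180, 180]. Speed limits (degrees/s): [127.2, 127.2, 147.25, 180, 180, 180].

### API

Orientations are given as [roll, pitch, yaw] about the fixed x, y, z axes, in that order (R = Rz(yaw) Ry(pitch) Rx(roll)).
In Python, from workcell import bot gives the robot as it stands. The module is installed in compiled form; this text tells all that it offers.
- The arm moves only by the shell command python3 -m crank 'ROWS' [OPENING] [FORCE]. ROWS is JSON, a list that holds one entry, the list of rows, each a list of 6 numbers: the shift along the world's x, y, z as a fraction of full scale, then the turn, a rotation vector about the world's x, y, z as a fraction of full scale. In form: [[[x, y, z, wx, wy, wz], ...]]. A call has 1 to 20 rows; each row shifts and turns the commanded pose from where the row before left it; what a row does not reach is not made up. Full scale, the value 1, is 20 mm for a shift and 0.12 rad for a turn. A row lasts 1/12 s, in which the tool goes at most 41.7 mm and 7.16 degrees, less where a joint would pass 70% of its speed; a pose out of reach is approached as far as the arm can. A call with a number of a shift or a turn outside -1 to 1 is refused whole. A call with a gripper value outside its range is refused whole. OPENING is the opening, from 0 (shut) to 1 (fully open), set as the call begins (- or left out, the last holds). The fingers move at their own pace and stop on an object; FORCE is the grip in N (left out, the last holds). Time passes only in rows, so rows that do not move let the fingers close. It gives the time, the measured TCP pose, the force, the opening and the grip force at its end, in the units of the state.
- bot.get_obs(): the state, without advancing time (a new reading comes with each control period).
- bot.camera(name): name is "side" or "top"; returns the picture (480x640x3 uint8, red, green, blue); there is no depth.
- bot.camera_model(name): a dict with "vertical_fov" (degrees; the focal length in pixels is half the picture's height over the tangent of half this angle, whatever the lens; pixels are square), "cx", "cy" (the principal point, pixels), "k1" (the pictures are not rectified: a ray, as slopes to the right and down, at radius r is drawn at 1 + k1 r^2 times it, then the intrinsics apply), "R" (3x3) and "t" (3): a world point X has camera coordinates R X + t. Camera axes: x right, y down, z forward; pixel columns grow to the right and rows downward; lengths in m; the calibration is good to about 2 mm. A picture is of the moment at which its call begins. camera_model takes no time and is no camera call.
- bot.job_done(): hands the job in; it is judged then, once.
The state is a dict: "time": time; "q": joint angles; "qd": joint speeds; "joint_efforts": joint torques, N m; "ee_pos": TCP position; "tcp_rot": TCP orientation; "wrist_force": force on the tool from outside, world axes, zero at the start; "torque": the same for the moment, N m; "opening": finger opening in m; "grasp_force": force on a finger pad.
Only numpy, scipy, OpenCV 4.12 (cv2) and the standard library are available. Lean on these libraries where they do the work, as an engineer would, in place of code of your own. Each camera call takes 0.05 s, during which the arm holds its last target. There are 200 camera calls.

## Working session

There is one attempt and no reset: what is moved stays moved. The work goes in short steps, Python scripts to look and compute and a shell command to move; the robot and the scene stay as the last step left them, time stands still between calls to the robot, and variables do not carry over. Pictures are saved under pics/ and viewed, at most 10 in all, crops included, and the job is handed in when it is done.

```bash
mkdir -p pics; cat > h.py <<'E'
import numpy as np, cv2
from workcell import bot
def K(m):
    f=240/np.tan(np.radians(m["vertical_fov"])/2); return f
def proj(n,X):
    m=bot.camera_model(n);c=np.array(m["R"])@np.array(X)+np.array(m["t"]);s=c[:2]/c[2];s=s*(1+m["k1"]*(s@s));return s*K(m)+[m["cx"],m["cy"]]
def ray(n,p):
    m=bot.camera_model(n);d=(np.array(p,float)-[m["cx"],m["cy"]])/K(m);s=d.copy()
    for _ in range(30): s=d/(1+m["k1"]*(s@s))
    R=np.array(m["R"]);o=-R.T@np.array(m["t"]);return o,R.T@np.array([s[0],s[1],1.])
def onz(n,p,z):
    o,v=ray(n,p);return o+v*(z-o[2])/v[2]
def tri(p1,p2):
    o1,v1=ray("side",p1);o2,v2=ray("top",p2);A=np.stack([v1,-v2],1);s=np.linalg.lstsq(A,o2-o1,rcond=None)[0]
    a,b=o1+v1*s[0],o2+v2*s[1];return (a+b)/2,np.linalg.norm(a-b)
def snap(n,f):
    im=bot.camera(n);cv2.imwrite("pics/"+f,cv2.cvtColor(im,cv2.COLOR_RGB2BGR));return im
E
python3 - <<'E'
from h import *
for n in("side","top"):
    snap(n,n+"0.png");m=bot.camera_model(n);print(n,m)
print(bot.get_obs())
E
```

```text
side {'vertical_fov': 51.11458892350408, 'cx': 311.7387352345386, 'cy': 231.65367440154625, 'k1': -0.04745925940925734, 'R': array([[ 0.14172192, -0.98980749,  0.01400094],
       [-0.81918034, -0.12520835, -0.5597021 ],
       [ 0.55575037,  0.06785276, -0.8285756 ]]), 't': array([-0.06694683,  0.55358675,  1.30048473])}
top {'vertical_fov': 51.91029058875117, 'cx': 325.2776578820024, 'cy': 252.9772551132844, 'k1': -0.0038994111377650266, 'R': array([[ 1.41908352e-03, -9.99446541e-01, -3.32354871e-02],
       [-9.97627290e-01,  8.72717319e-04, -6.88405965e-02],
       [ 6.88315012e-02,  3.32543195e-02, -9.97073906e-01]]), 't': array([0.03781503, 0.55699402, 1.25124379])}
{'time': 0.1, 'q': array([-7.43695144e+01,  5.00671881e+00,  1.00383894e+01,  9.50993909e+01,
        4.06652062e-04,  8.99994649e+01]), 'qd': array([-0.1048238 ,  0.00435977,  0.04500562, -0.07410902, -0.03408882,
        0.03952605]), 'joint_efforts': array([ 2.13999660e-04, -5.21561265e+01,  4.65653265e+01,  1.61575660e-02,
       -4.72545651e-06, -7.21549412e-06]), 'ee_pos': array([ 0.14813912, -0.52947984,  0.24966034]), 'tcp_rot': array([-1.79932280e+02, -4.07284200e-04,  1.56310201e+01]), 'wrist_force': array([-0.10240183, -0.09397693,  0.22834659]), 'torque': array([-0.02612358,  0.00395782, -0.01579052]), 'grasp_force': 0.0, 'opening': 0.08534816699808706}
```

View pics/side0.png

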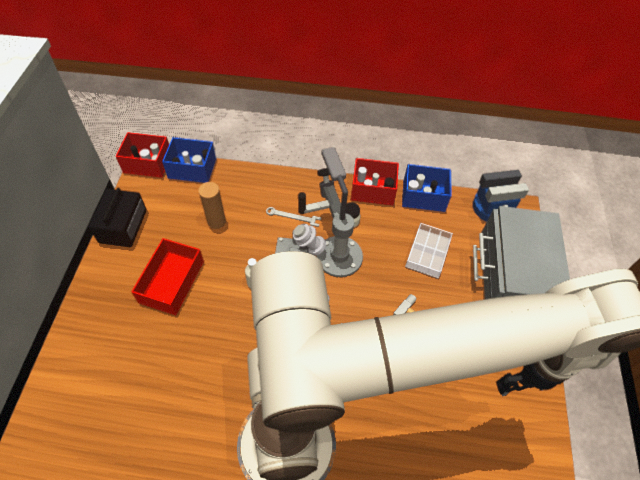

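View pics/top0.png

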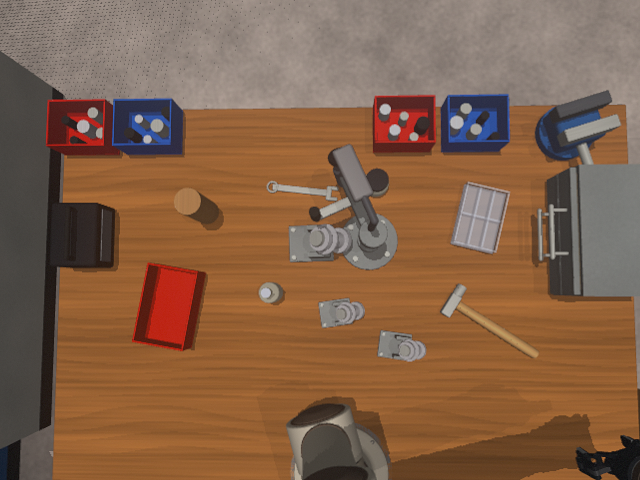

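The side view shows the press at about (340,240) and the lamp at (333,163). In the top view the column is at (372,238), the lamp at (350,170), the post at (317,213) and the large hub at (322,240). I'll zoom in on both.

```bash
python3 - <<'E'
import cv2
a=cv2.imread("pics/side0.png")[130:280,260:400];b=cv2.imread("pics/top0.png")[130:280,275:415]
a=cv2.resize(a,None,fx=4,fy=4,interpolation=2)[:, :];b=cv2.resize(b,None,fx=4,fy=4,interpolation=2)
cv2.imwrite("pics/sc.png",a);cv2.imwrite("pics/tc.png",b)
E
```

```text
(no output)
```

View pics/sc.png

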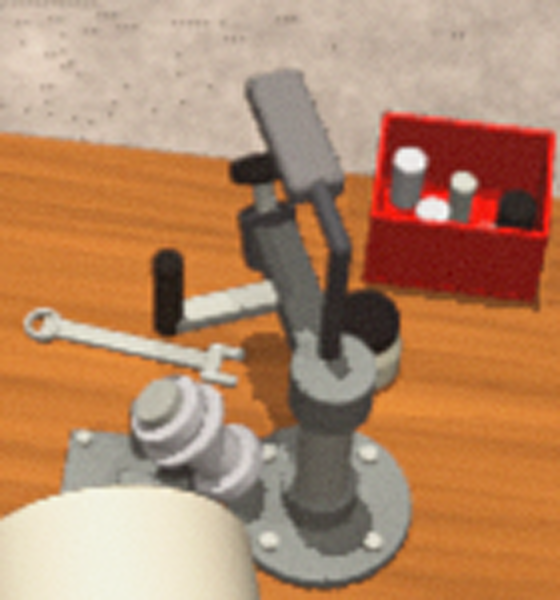

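View pics/tc.png

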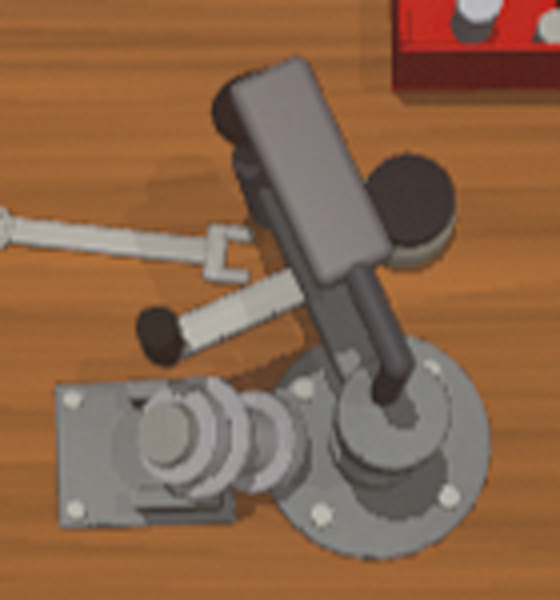

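The crops show the following positions (crop pixels):
- **Side:** post top (167,256), cap face (157,401), foot bolts centred on (320,497), plunger head (252,165).
- **Top:** post top (158,332), cap (166,435), foot bolts centred on (376,441).

```bash
python3 - <<'E'
from h import *
S=lambda x,y:(260+x/4-.375,130+y/4-.375)
T=lambda x,y:(275+x/4-.375,130+y/4-.375)
for n in("side","top"): print(n,"cam",ray(n,(320,240))[0])
b1=onz("top",T(376.5,441.5),.012);b2=onz("side",S(320,497),.012);print("foot",b1,b2)
print("coltop",onz("top",T(392,415),.19),onz("side",S(333,368),.19))
print("post tri",tri(S(168,256),T(156,332)), onz("top",T(156,332),.248),onz("side",S(168,256),.248))
print("cap tri",tri(S(157,401),T(166,435)),onz("top",T(166,435),.135),onz("side",S(157,401),.135))
print("head",onz("side",S(252,165),.216))
print("lampfar edge",[onz("top",T(*p),.32) for p in((232,85),(300,58),(390,255),(322,280))])
E
```

```text
side cam [-0.25976965 -0.08519227  1.38833091]
top cam [ 0.46949378 -0.00430126  1.28718313]
foot [ 0.59113058 -0.07442616  0.012     ] [ 0.59152988 -0.07341267  0.012     ]
coltop [ 0.58897836 -0.07333145  0.19      ] [ 0.59278791 -0.07207819  0.19      ]
post tri (array([0.62618456, 0.05491694, 0.25538532]), np.float64(0.00011008178840718443)) [0.62731157 0.05528559 0.248     ] [0.6319558 0.0558856 0.248    ]
cap tri (array([0.58371274, 0.05650789, 0.13166368]), np.float64(0.0012830137485499028)) [0.58344831 0.05569546 0.135     ] [0.58142311 0.05677032 0.135     ]
head [0.75479118 0.00968255 0.216     ]
lampfar edge [array([0.74045353, 0.01357815, 0.32      ]), array([ 0.75388575, -0.02033235,  0.32      ]), array([ 0.65434295, -0.06458248,  0.32      ]), array([ 0.64200739, -0.03097303,  0.32      ])]
```

```bash
r='[.6,1,.375,0,0,.42]'; python3 -m crank '[[[0.6,1,0.375,0,0,0.42],[0.6,1,0.375,0,0,0.42],[0.6,1,0.375,0,0,0.42],[0.6,1,0.375,0,0,0.42],[0.6,1,0.375,0,0,0.42],[0.6,1,0.375,0,0,0.42],[0.6,1,0.375,0,0,0.42],[0.6,1,0.375,0,0,0.42],[0.6,1,0.375,0,0,0.42],[0.6,1,0.375,0,0,0.42],[0.6,1,0.375,0,0,0.42],[0.6,1,0.375,0,0,0.42],[0.6,1,0.375,0,0,0.42],[0.6,1,0.375,0,0,0.42],[0.6,1,0.375,0,0,0.42],[0.6,1,0.375,0,0,0.42],[0.6,1,0.375,0,0,0.42],[0.6,1,0.375,0,0,0.42],[0.6,1,0.375,0,0,0.42],[0.6,1,0.375,0,0,0.42]]]' 1 30
```

```text
time: 1.77
ee_pos: [0.3885, -0.1286, 0.4005]
tcp_rot: [-180.0, 0.0, 73.5]
wrist_force: [-0.3, -1.3, -0.3]
opening: 0.0857
grasp_force: 0.0
```

```bash
python3 -m crank '[[[0.5,1,0,0,0,0],[0.5,1,0,0,0,0],[0.5,1,0,0,0,0],[0.5,1,0,0,0,0],[0.5,1,0,0,0,0],[0.5,1,0,0,0,0],[0.5,1,0,0,0,0],[0.5,1,0,0,0,0],[0.5,1,0,0,0,0],[1,0.2,0,0,0,0],[1,0,0,0,0,0],[1,0,0,0,0,0],[1,0,0,0,0,0],[1,0,0,0,0,0],[1,0,0,0,0,0],[1,0,0,0,0,0],[0.5,0,0,0,0,0],[0,0,0,0,0,0],[0,0,0,0,0,0]]]'; python3 - <<'E'
from h import *
snap("side","s1.png");snap("top","t1.png");print(bot.get_obs()["q"],bot.get_obs()["ee_pos"])
a=cv2.imread("pics/s1.png")[80:280,240:400];b=cv2.imread("pics/t1.png")[80:280,255:415]
cv2.imwrite("pics/c1.png",cv2.resize(np.hstack([a,b]),None,fx=2.5,fy=2.5,interpolation=2))
E
```

```text
time: 3.35
ee_pos: [0.6285, 0.0544, 0.3991]
tcp_rot: [-179.9, 0.0, 73.4]
wrist_force: [-0.6, 0.7, 0.3]
opening: 0.0859
grasp_force: 0.0
[4.95006079e+00 2.67269048e+01 5.47525726e+01 1.18026156e+02
 2.07733140e-03 1.11564534e+02] [0.62758318 0.05436495 0.40055049]
```

View pics/c1.png

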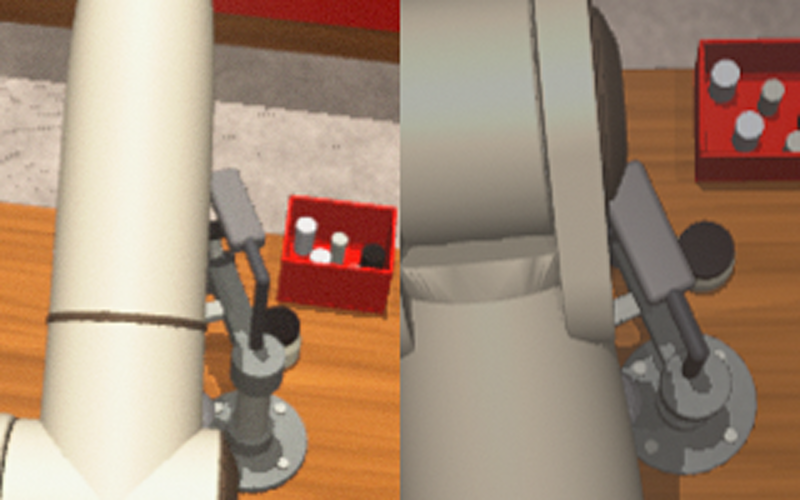

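The view shows the forearm high overhead and clear of the lamp, but it blocks the camera's view of the post. I'll descend and close on the post.

```bash
python3 -m crank '[[[0.05,0.05,-1,0,0,0],[0,0,-1,0,0,0],[0,0,-1,0,0,0],[0,0,-1,0,0,0],[0,0,-1,0,0,0],[0,0,-1,0,0,0],[0,0,-1,0,0,0],[0,0,-0.7,0,0,0],[0,0,-0.6,0,0,0],[0,0,-0.5,0,0,0],[0,0,0,0,0,0]]]' && python3 -m crank '[[[0,0,0,0,0,0],[0,0,0,0,0,0],[0,0,0,0,0,0],[0,0,0,0,0,0],[0,0,0,0,0,0],[0,0,0,0,0,0],[0,0,0,0,0,0],[0,0,0,0,0,0]]]' 0 30
```

```text
time: 4.37
ee_pos: [0.6279, 0.0553, 0.2229]
tcp_rot: [-179.9, 0.0, 73.4]
wrist_force: [-1.7, -0.2, 0.1]
opening: 0.0857
grasp_force: 0.0
time: 5.03
ee_pos: [0.6295, 0.0554, 0.225]
tcp_rot: [179.9, -0.0, 73.4]
wrist_force: [1.9, 0.8, 5.9]
opening: 0.0234
grasp_force: 30.6
```

```bash
python3 - <<'E'
import numpy as np
a=np.radians(np.linspace(73.6,141.6,21));p=.1345*np.c_[np.cos(a),np.sin(a)]
print(np.round(np.diff(p,axis=0)/.02,2).tolist(), np.diff(a)[0]/.12)
E
```

```text
[[-0.39, 0.1], [-0.39, 0.08], [-0.4, 0.05], [-0.4, 0.03], [-0.4, 0.01], [-0.4, -0.02], [-0.4, -0.04], [-0.39, -0.06], [-0.39, -0.09], [-0.38, -0.11], [-0.38, -0.13], [-0.37, -0.15], [-0.36, -0.18], [-0.35, -0.2], [-0.34, -0.22], [-0.32, -0.24], [-0.31, -0.25], [-0.29, -0.27], [-0.27, -0.29], [-0.26, -0.31]] 0.49450995473172743
```

```bash
python3 -m crank '[[[-0.39,0.1,0,0,0,0.495],[-0.39,0.08,0,0,0,0.495],[-0.4,0.05,0,0,0,0.495],[-0.4,0.03,0,0,0,0.495]]]'
```

```text
time: 5.37
ee_pos: [0.5979, 0.0612, 0.225]
tcp_rot: [179.9, -0.1, 87.2]
wrist_force: [3.1, 2.5, 5.7]
opening: 0.0233
grasp_force: 30.8
```

```bash
python3 -m crank '[[[-0.4,0.01,0,0,0,0.495],[-0.4,-0.02,0,0,0,0.495],[-0.4,-0.04,0,0,0,0.495],[-0.39,-0.06,0,0,0,0.495],[-0.39,-0.09,0,0,0,0.495],[-0.38,-0.11,0,0,0,0.495],[-0.38,-0.13,0,0,0,0.495],[-0.37,-0.15,0,0,0,0.495],[-0.36,-0.18,0,0,0,0.495],[-0.35,-0.2,0,0,0,0.495],[-0.34,-0.22,0,0,0,0.495],[-0.32,-0.24,0,0,0,0.495],[-0.31,-0.25,0,0,0,0.495],[-0.29,-0.27,0,0,0,0.495],[-0.27,-0.29,0,0,0,0.495],[-0.26,-0.31,0,0,0,0.495],[0,0,0,0,0,0],[0,0,0,0,0,0]]]'
python3 - <<'E'
from workcell import bot
import numpy as np
for _ in range(1):
    o=bot.get_obs();print(o["ee_pos"],o["q"],o["wrist_force"])
    d=o["ee_pos"][:2]-[.591,-.0735];print(np.hypot(*d),np.degrees(np.arctan2(d[1],d[0])))
E
```

```text
time: 6.87
ee_pos: [0.4841, 0.0102, 0.2249]
tcp_rot: [180.0, -0.1, 141.5]
wrist_force: [-7.5, 5.7, 7.4]
opening: 0.0231
grasp_force: 31.2
[0.48412137 0.01019662 0.2249012 ] [ 1.14074748 -4.40181696 -2.16297818 92.31178419  0.11986346 39.63086982] [-7.45024299  5.74834704  7.37807613]
0.13575038245454438 141.93551757885893
```

```bash
python3 -m crank '[[[0,0,0,0,0,0],[0,0,0,0,0,0],[0,0,0,0,0,0],[0,0,0,0,0,0],[0,0,0,0,0,0],[0,0,0.5,0,0,0],[0,0,1,0,0,0],[0,0,1,0,0,0],[0,0,1,0,0,0],[0,0,1,0,0,0],[0,0,1,0,0,0],[0,0,1,0,0,0],[0,0,1,0,0,0],[0,0,1,0,0,0],[0,0,1,0,0,0],[0,0,1,0,0,0]]]' 1 && python3 -m crank '[[[0,1,0,0,0,0],[0,1,0,0,0,0],[0,1,0,0,0,0],[0,1,0,0,0,0],[0,1,0,0,0,0],[0,1,0,0,0,0],[0,1,0,0,0,0],[0,1,0,0,0,0],[0,1,0,0,0,0],[0,1,0,0,0,0],[0,1,0,0,0,0],[0,1,0,0,0,0],[0,1,0,0,0,0],[0,1,0,0,0,0],[0,1,0,0,0,0],[0,1,0,0,0,0],[0,1,0,0,0,0],[0,0,0,0,0,0]]]' 0; python3 - <<'E'
from h import *
snap("side","s2.png");snap("top","t2.png");print(bot.get_obs()["q"],bot.get_obs()["ee_pos"])
a=cv2.imread("pics/s2.png")[150:280,250:382];b=cv2.imread("pics/t2.png")[150:280,275:407]
cv2.imwrite("pics/c2.png",cv2.resize(np.hstack([a,b]),None,fx=3,fy=3,interpolation=2))
E
```

```text
time: 8.2
ee_pos: [0.4851, 0.0095, 0.436]
tcp_rot: [180.0, 0.0, 141.4]
wrist_force: [0.0, 0.4, -0.4]
opening: 0.0853
grasp_force: 0.0
time: 9.7
ee_pos: [0.4852, 0.3524, 0.4331]
tcp_rot: [-179.9, -0.1, 141.6]
wrist_force: [0.2, 0.6, -0.1]
opening: -0.0
grasp_force: 0.0
[ 3.57988027e+01  2.47475012e+01  5.63786891e+01  1.21666260e+02
 -1.20232285e-02  7.42808583e+01] [0.48538577 0.34998702 0.43404012]
```

View pics/c2.png

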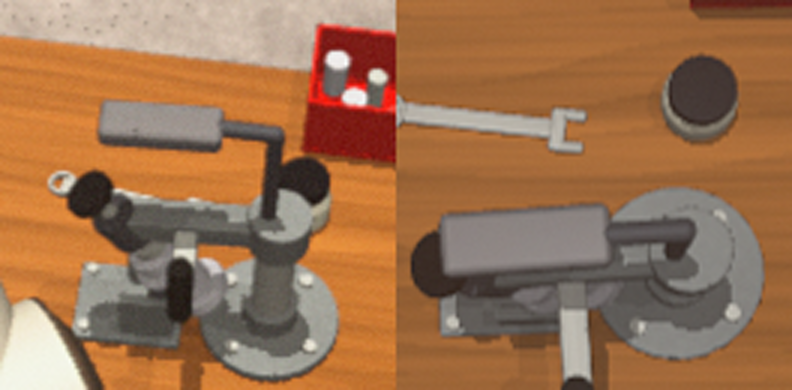

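```bash
python3 - <<'E'
from h import *
S0=lambda x,y:(260+x/4-.375,130+y/4-.375);T0=lambda x,y:(275+x/4-.375,130+y/4-.375)
S=lambda x,y:(250+x/3-.33,150+y/3-.33);T=lambda x,y:(275+x/3-.33,150+y/3-.33)
C=np.array([.5913,-.074])
def ang(n,P): d=P[:2]-C;print(n,P.round(4),np.hypot(*d).round(4),np.degrees(np.arctan2(d[1],d[0])).round(2))
ang("plate bolts top",onz("top",T0(74.5,453.5),.01))
ang("cap side",onz("side",S0(157,401),.135));ang("cap top",onz("top",T0(166,435),.135))
ang("head side",onz("side",S(91,193),.213))
ang("post side",onz("side",S(180,266),.248))
# lamp corners top & side
q=[T(442-396,216),T(604-396,206),T(608-396,259),T(446-396,275)]
P=[onz("top",p,.334) for p in q];ang("lamp outer",(P[0]+P[3])/2);ang("lamp inner",(P[1]+P[2])/2);d=(P[0]+P[3])/2-(P[1]+P[2])/2;print("lampdir",np.degrees(np.arctan2(d[1],d[0])))
# mask refinement: cap in first pictures
im=cv2.imread("pics/top0.png");hub=im[225:255,305:325].astype(int).mean(2)
# head dark blob side
im=cv2.imread("pics/s2.png");m=(im.max(2)<60).astype(np.uint8);n,l,st,c=cv2.connectedComponentsWithStats(m)
for i in range(1,n):
    x,y,w,h,A=st[i]
    if A>25 and 250<x<382 and 150<y<280: print(st[i],c[i])
E
```

```text
plate bolts top [0.5838 0.1219 0.01  ] 0.196 92.19
cap side [0.5814 0.0568 0.135 ] 0.1311 94.32
cap top [0.5834 0.0557 0.135 ] 0.1299 93.46
head side [0.5757 0.1106 0.213 ] 0.1852 94.84
post side [0.4825 0.0106 0.248 ] 0.1378 142.11
lamp outer [0.5773 0.0951 0.334 ] 0.1696 94.72
lamp inner [ 0.5856 -0.0101  0.334 ] 0.0641 95.14
lampdir 94.46555940837307
[338 196  21  27 271] [347.07380074 209.25092251]
[273 208  25  26 250] [283.732 219.264]
[301 237  13  21 163] [309.08588957 246.90184049]
```

Side view: the head is at crop (91,193) and the post at (180,266). Top view: the lamp's outer edge is near (444,245). The arm is within about 1–2° of the hub direction, so I'll take a closer look to refine it.

```bash
python3 - <<'E'
import cv2,numpy as np
r=lambda f,y,x,h=33,w=44:cv2.resize(cv2.imread("pics/"+f)[y:y+h,x:x+w],None,fx=9,fy=9,interpolation=2)
A=np.hstack([r("top0.png",222,303),r("side0.png",220,288)])
B=np.hstack([r("s2.png",202,268),r("top0.png",200,300)])
cv2.imwrite("pics/c3.png",np.vstack([A,B]))
E
```

```text
(no output)
```

View pics/c3.png

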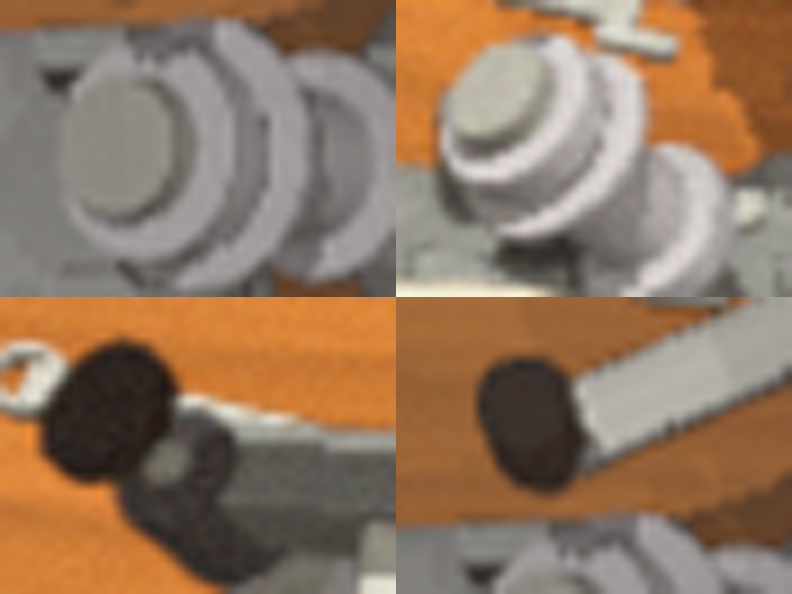

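The hub's cap face is at (119,146) in the 9x top crop and (104,92) in the side crop. The plunger head is at (109,114) in the side crop. I'll refine the holder and foot bolts and the lamp edges to subpixel.

```bash
python3 - <<'E'
from h import *
def bolt(f,p,r=3):
    im=cv2.imread("pics/"+f).min(2).astype(float);x,y=map(lambda v:int(round(v)),p)
    w=im[y-r:y+r+1,x-r:x+r+1];w=np.clip(w-np.percentile(w,65),0,None);g=np.mgrid[y-r:y+r+1,x-r:x+r+1]
    return np.array([(w*g[1]).sum(),(w*g[0]).sum()])/w.sum()
T0=lambda x,y:(275+x/4-.375,130+y/4-.375)
F=[bolt("top0.png",T0(*p)) for p in((303,388),(433,369),(321,514),(449,495))];print(np.round(F,1).tolist())
H=[bolt("top0.png",T0(*p)) for p in((73,399),(76,508))];print(np.round(H,1).tolist())
Fw=np.array([onz("top",p,.012) for p in F]);Hw=np.array([onz("top",p,.012) for p in H])
c=Fw.mean(0)[:2];d=Hw.mean(0)[:2]-c;e=Hw[0]-Hw[1];print("C",c,"dir bolts",np.degrees(np.arctan2(d[1],d[0])),"perp",np.degrees(np.arctan2(e[1],e[0]))+90,np.linalg.norm(Fw[:,:2]-c,axis=1))
Sf=[bolt("s2.png",(250+x/3,150+y/3)) for x,y in((231,280),(309,277),(233,345),(316,344))];Sh=[bolt("s2.png",(250+x/3,150+y/3)) for x,y in((93,270),(85,324))]
print(np.round(Sf,1).tolist(),np.round(Sh,1).tolist())
Fs=np.array([onz("side",p,.012) for p in Sf]);Hs=np.array([onz("side",p,.012) for p in Sh]);cs=Fs.mean(0)[:2];d=Hs.mean(0)[:2]-cs;e=Hs[0]-Hs[1]
print("Cside",cs,np.degrees(np.arctan2(d[1],d[0])),np.degrees(np.arctan2(e[1],e[0]))+90,np.linalg.norm(Fs[:,:2]-cs,axis=1))
def ang(n,P,C): d=P[:2]-C;print(n,P.round(4),np.hypot(*d).round(4),np.degrees(np.arctan2(d[1],d[0])).round(2))
ang("cap top",onz("top",(315.8,237.8),.135),c);ang("cap side",onz("side",(299.1,229.8),.135),cs);ang("head side",onz("side",(279.7,214.2),.210),cs)
E
```

```text
[[350.5, 226.7], [382.8, 221.2], [354.9, 258.1], [386.8, 253.6]]
[[292.6, 229.3], [293.4, 256.8]]
C [ 0.5915085  -0.07436587] dir bolts 92.31540017409569 perp 92.13025522519739 [0.05843689 0.06099587 0.05952404 0.05853454]
[[327.0, 241.9], [351.7, 242.5], [328.3, 265.3], [353.2, 264.5]] [[280.4, 238.6], [277.0, 257.1]]
Cside [ 0.59364383 -0.07454907] 92.50290352506252 91.15812120478529 [0.06018771 0.05774581 0.05889499 0.05775456]
cap top [0.5848 0.0565 0.135 ] 0.131 92.93
cap side [0.5818 0.0561 0.135 ] 0.1312 95.18
head side [0.577  0.1118 0.21  ] 0.1871 95.11
```

Both cameras' bolts put the hub direction at about 92.5°, while the arm is at about 94.1°. I'll grip the post again and bring it back about 1.4°.

```bash
python3 -m crank '[[[0,-1,0,0,0,0],[0,-1,0,0,0,0],[0,-1,0,0,0,0],[0,-1,0,0,0,0],[0,-1,0,0,0,0],[0,-1,0,0,0,0],[0,-1,0,0,0,0],[0,-1,0,0,0,0],[0,-1,0,0,0,0],[0,-1,0,0,0,0],[0,-1,0,0,0,0],[0,-1,0,0,0,0],[0,-1,0,0,0,0],[0,-1,0,0,0,0],[0,-1,0,0,0,0],[0,-1,0,0,0,0],[0,-1,0,0,0,0],[0,0,0,0,0,0]]]' 1 && python3 -m crank '[[[0,0,-1,0,0,0],[0,0,-1,0,0,0],[0,0,-1,0,0,0],[0,0,-1,0,0,0],[0,0,-1,0,0,0],[0,0,-1,0,0,0],[0,0,-1,0,0,0],[0,0,-1,0,0,0],[0,0,-0.8,0,0,0],[0,0,-0.8,0,0,0],[0,0,-0.7,0,0,0],[0,0,0,0,0,0]]]' && python3 -m crank '[[[0,0,0,0,0,0],[0,0,0,0,0,0],[0,0,0,0,0,0],[0,0,0,0,0,0],[0,0,0,0,0,0],[0,0,0,0,0,0],[0,0,0,0,0,0],[0.05,0.07,0,0,0,-0.1],[0.05,0.06,0,0,0,-0.1],[0,0,0,0,0,0],[0,0,0,0,0,0]]]' 0 30
```

```text
time: 11.3
ee_pos: [0.4845, 0.0062, 0.4351]
tcp_rot: [180.0, 0.1, 141.3]
wrist_force: [-1.0, -0.2, -0.4]
opening: 0.0856
grasp_force: 0.0
time: 12.3
ee_pos: [0.484, 0.0093, 0.2261]
tcp_rot: [-179.9, -0.1, 141.4]
wrist_force: [-0.1, 0.2, 0.7]
opening: 0.0855
grasp_force: 0.0
time: 13.22
ee_pos: [0.4877, 0.0121, 0.229]
tcp_rot: [180.0, 0.1, 140.1]
wrist_force: [0.6, -0.6, 6.5]
opening: 0.0231
grasp_force: 30.0
```

```bash
python3 -m crank '[[[0,0,0,0,0,0],[0,0,0,0,0,0],[0,0,0,0,0,0],[0,0,0,0,0,0],[0,0,0,0,0,0],[0,0,0.5,0,0,0],[0,0,1,0,0,0],[0,0,1,0,0,0],[0,0,1,0,0,0],[0,0,1,0,0,0],[0,0,1,0,0,0],[0,0,1,0,0,0],[0,0,1,0,0,0],[0,0,1,0,0,0],[0,0,1,0,0,0],[0,0,1,0,0,0]]]' 1 && python3 -m crank '[[[0,1,0,0,0,0],[0,1,0,0,0,0],[0,1,0,0,0,0],[0,1,0,0,0,0],[0,1,0,0,0,0],[0,1,0,0,0,0],[0,1,0,0,0,0],[0,1,0,0,0,0],[0,1,0,0,0,0],[0,1,0,0,0,0],[0,1,0,0,0,0],[0,1,0,0,0,0],[0,1,0,0,0,0],[0,1,0,0,0,0],[0,1,0,0,0,0],[0,1,0,0,0,0],[0,1,0,0,0,0],[0,0,0,0,0,0]]]' 0; python3 - <<'E'
from h import *
snap("side","s3.png");snap("top","t3.png")
r=lambda f,y,x,h=66,w=88:cv2.resize(cv2.imread("pics/"+f)[y:y+h,x:x+w],None,fx=4.5,fy=4.5,interpolation=2)
cv2.imwrite("pics/c4.png",np.hstack([r("s3.png",195,265),r("t3.png",210,285)]))
E
```

```text
time: 14.55
ee_pos: [0.487, 0.0121, 0.44]
tcp_rot: [180.0, 0.0, 140.1]
wrist_force: [-0.0, 0.4, 0.8]
opening: 0.0852
grasp_force: 0.0
time: 16.05
ee_pos: [0.4872, 0.355, 0.4371]
tcp_rot: [-179.9, -0.1, 140.2]
wrist_force: [1.5, -0.5, 0.0]
opening: 0.0002
grasp_force: 0.0
```

View pics/c4.png

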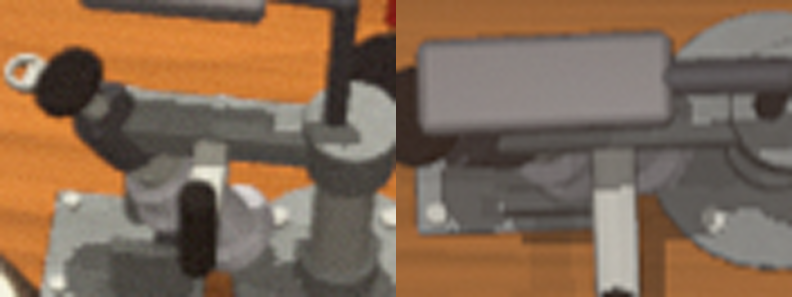

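Lamp edges in the top crop run from (420,42) to (671,31), about 92.3°. This matches the holder, whose lower edge runs from (418,233) to (590,228). Next I'll tilt the tool for the press.

```bash
python3 -m crank '[[[0.59,0,0,0,0,-0.87],[0.59,0,0,0,0,-0.87],[0.59,0,0,0,0,-0.87],[0.59,0,0,0,0,-0.87],[0.59,0,0,0,0,-0.87],[0.59,0,0,0,0,-0.87],[0.59,0,0,0,0,-0.87],[0.59,0,0,0,0,-0.87],[0,-0.5,0,-0.636,-0.028,0],[0,-0.5,0,-0.636,-0.028,0],[0,-0.5,0,-0.636,-0.028,0],[0,-0.5,0,-0.636,-0.028,0],[0,-0.5,0,-0.636,-0.028,0],[0,-0.5,0,-0.636,-0.028,0],[0,-0.5,0,-0.636,-0.028,0],[0,-0.5,0,-0.636,-0.028,0],[0,0,0,0,0,0],[0,0,0,0,0,0]]]'; python3 - <<'E'
from h import *
from scipy.spatial.transform import Rotation as R
o=bot.get_obs();M=R.from_euler("xyz",o["tcp_rot"],degrees=True).as_matrix();print(M.round(3),o["q"].round(1))
u=np.array([-.025,.573,.819]);p=np.array([.5833,.1144,.216])+u*.05-M[:,2]*.019
print("err rotvec units",np.cross(M[:,2],-u)/.12,"shift units",(p-o["ee_pos"])/.02)
E
```

```text
time: 17.65
ee_pos: [0.6049, 0.2574, 0.3762]
tcp_rot: [174.4, 31.0, 92.4]
wrist_force: [-1.4, -0.0, 0.1]
opening: 0.0
grasp_force: 0.0
[[-0.036  0.992  0.119]
 [ 0.856  0.092 -0.508]
 [-0.515  0.083 -0.853]] [ 34.4  42.7  70.7 130.5 -29.1 123.7]
err rotvec units [-0.60474936  0.63204445 -0.46065959] shift units [-1.25313488 -5.23394493 -5.15419756]
```

```bash
cat > e.py <<'E'
from h import *
from scipy.spatial.transform import Rotation as R
o=bot.get_obs();M=R.from_euler("xyz",o["tcp_rot"],degrees=True).as_matrix();print(o["q"].round(1),o["time"])
u=np.array([-.025,.573,.819]);p=np.array([.5833,.1144,.216])
d=o["ee_pos"]+M[:,2]*.019-p;print("tip: along",d@u,"lateral",d-u*(d@u),"err turn units",np.cross(M[:,2],-u)/.12,"Fu",o["wrist_force"]@u)
print("shift to 25mm:",(p+u*.025-M[:,2]*.019-o["ee_pos"])/.02)
E
python3 -m crank '[[[-0.1,-0.85,-0.85,0,0,0],[-0.1,-0.85,-0.85,0,0,0],[-0.1,-0.85,-0.85,0,0,0],[-0.2,-0.85,-0.85,0,0,0],[-0.2,-0.85,-0.85,-0.3,0.3,-0.23],[-0.2,-0.4,-0.4,-0.3,0.33,-0.23],[0,0,0,0,0,0]]]'; python3 e.py
```

```text
time: 18.23
ee_pos: [0.5881, 0.1724, 0.292]
tcp_rot: [180.0, 35.1, 92.2]
wrist_force: [0.3, 0.0, -1.8]
opening: 0.0
grasp_force: 0.0
[ 29.2  29.1  38.5 117.  -30.8 121.9] 18.2333
tip: along 0.07636421740224093 lateral [ 0.00710329  0.00337162 -0.00211549] err turn units [ 0.00822004 -0.01919214  0.01367838] Fu -1.5014548849762042
shift to 25mm: [-0.2909594  -1.64016559 -1.99759001]
```

```bash
python3 -m crank '[[[-0.1,-0.55,-0.67,0,0,0],[-0.1,-0.55,-0.67,0,0,0],[-0.1,-0.54,-0.66,0,0,0],[0,0,0,0,0,0]]]'; python3 e.py; python3 - <<'E'
from h import *
snap("side","s4.png");snap("top","t4.png")
r=lambda f,y,x,h=80,w=100:cv2.resize(cv2.imread("pics/"+f)[y:y+h,x:x+w],None,fx=4,fy=4,interpolation=2)
cv2.imwrite("pics/c5.png",np.hstack([r("s4.png",175,240),r("t4.png",190,260)]))
E
```

```text
time: 18.57
ee_pos: [0.5826, 0.1404, 0.2529]
tcp_rot: [179.6, 34.9, 92.2]
wrist_force: [0.4, 0.4, -0.9]
opening: -0.0
grasp_force: 0.0
[ 26.9  23.7  26.9 109.1 -31.5 119.2] 18.5667
tip: along 0.02611280640097092 lateral [ 5.21977053e-04  1.40318318e-04 -7.31511841e-05] err turn units [-0.01767625  0.02012301 -0.0146183 ] Fu -0.5332649546848661
shift to 25mm: [-0.02470784 -0.03889782 -0.04191186]
```

View pics/c5.png

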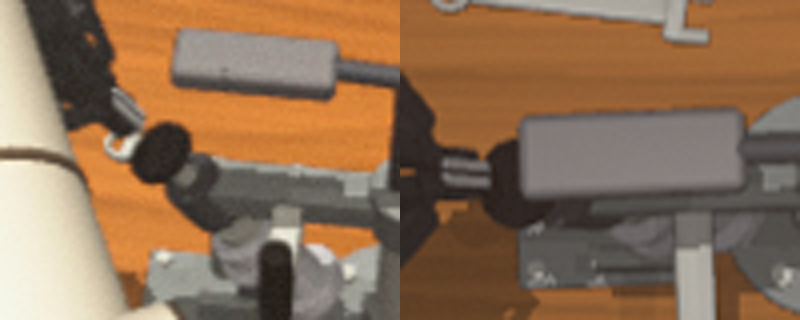

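The side view shows the shut fingertips at crop (125,108), just off the head at (160,152) and in line with it. In the top view the fingers at (465,172) line up with the head centre near (515,182). I'll press along the axis.

```bash
python3 -m crank '[[[-0.07,-0.086,-0.123,0,0,0],[0.004,-0.086,-0.123,0,0,0],[0.004,-0.086,-0.123,0,0,0],[0.004,-0.086,-0.123,0,0,0],[0.004,-0.086,-0.123,0,0,0],[0.004,-0.086,-0.123,0,0,0],[0.004,-0.086,-0.123,0,0,0],[0.004,-0.086,-0.123,0,0,0],[0.004,-0.086,-0.123,0,0,0],[0.004,-0.086,-0.123,0,0,0],[0.004,-0.086,-0.123,0,0,0],[0.004,-0.086,-0.123,0,0,0]]]'; python3 e.py
```

```text
time: 19.67
ee_pos: [0.5826, 0.1206, 0.2236]
tcp_rot: [179.6, 35.0, 92.2]
wrist_force: [-1.9, 3.2, 3.0]
opening: -0.0001
grasp_force: 2.6
[ 25.4  21.6  21.  104.4 -32.  117.4] 19.6667
tip: along -0.009258384357953476 lateral [-0.00037597  0.00059251 -0.00042924] err turn units [-0.00271235  0.02219298 -0.01560975] Fu 4.316890378574697
shift to 25mm: [-0.02402471  0.9518772   1.42434275]
```

```bash
python3 -m crank '[[[0.002,-0.043,-0.061,0,0,0],[0.002,-0.043,-0.061,0,0,0],[0.002,-0.043,-0.061,0,0,0],[0.002,-0.043,-0.061,0,0,0],[0.002,-0.043,-0.061,0,0,0],[0.002,-0.043,-0.061,0,0,0]]]'; python3 e.py
```

```text
time: 20.17
ee_pos: [0.5829, 0.1159, 0.2169]
tcp_rot: [179.6, 35.0, 92.2]
wrist_force: [-2.4, 6.3, 7.8]
opening: 0.0002
grasp_force: 4.9
[ 25.   21.2  19.7 103.2 -32.1 116.9] 20.1667
tip: along -0.0174263959925688 lateral [-0.00029779  0.00058059 -0.00042135] err turn units [-0.00784472  0.02824694 -0.02000197] Fu 10.063136010034084
shift to 25mm: [-0.03814336  1.18648698  1.75842848]
```

```bash
python3 -m crank '[[[0.001,-0.029,-0.041,0,0,0],[0.001,-0.029,-0.041,0,0,0],[0,0,0,0,0,0]]]'; python3 e.py
```

```text
time: 20.42
ee_pos: [0.5829, 0.1147, 0.2152]
tcp_rot: [179.6, 35.0, 92.2]
wrist_force: [-2.5, 6.5, 6.3]
opening: 0.0
grasp_force: 4.4
[ 24.9  21.1  19.4 103.  -32.1 116.8] 20.4167
tip: along -0.01949260714716461 lateral [-0.00030853  0.00058829 -0.00042779] err turn units [-0.00721667  0.02781419 -0.01968003] Fu 8.957442925123994
shift to 25mm: [-0.04018921  1.2452985   1.84336183]
```

```bash
python3 -m crank '[[[0.001,-0.029,-0.041,0,0,0],[0.001,-0.029,-0.041,0,0,0],[0,0,0,0,0,0]]]'; python3 e.py|sed -n 2p;  python3 -m crank '[[[0.001,-0.029,-0.041,0,0,0],[0,0,0,0,0,0]]]'; python3 e.py|sed -n 2p
```

```text
time: 20.67
ee_pos: [0.583, 0.1137, 0.2138]
tcp_rot: [179.6, 34.9, 92.2]
wrist_force: [-1.7, 6.2, 7.8]
opening: -0.0005
grasp_force: 5.0
tip: along -0.02116111081012313 lateral [-0.00022544  0.00059182 -0.0004283 ] err turn units [-0.01054516  0.03140075 -0.02229092] Fu 9.953777795232032
time: 20.83
ee_pos: [0.5833, 0.1136, 0.2138]
tcp_rot: [179.5, 34.9, 92.2]
wrist_force: [-1.3, 10.4, 12.5]
opening: 0.0001
grasp_force: 8.3
tip: along -0.02127942638878134 lateral [ 3.11482049e-05  5.68854003e-04 -4.04443559e-04] err turn units [-0.01754158  0.04111881 -0.02930357] Fu 16.260094190301565
```

The head has stopped advancing and the force is climbing, so it has reached the stop. I'll press a little firmer and then back off.

```bash
python3 -m crank '[[[0.001,-0.029,-0.041,0,0,0],[0,0,0,0,0,0]]]'; python3 e.py|sed -n 2p;  python3 -m crank '[[[0.0005,-0.015,-0.02,0,0,0],[0,0,0,0,0,0],[0,0,0,0,0,0]]]'; python3 e.py|sed -n 2p
```

```text
time: 21.0
ee_pos: [0.5835, 0.1136, 0.2137]
tcp_rot: [179.3, 34.8, 92.1]
wrist_force: [-2.9, 14.8, 16.6]
opening: -0.0002
grasp_force: 11.2
tip: along -0.021333265194814023 lateral [ 0.00029594  0.00056698 -0.00039507] err turn units [-0.02491233  0.05180409 -0.03700433] Fu 22.101968366334354
time: 21.25
ee_pos: [0.5836, 0.1135, 0.2137]
tcp_rot: [179.3, 34.8, 92.1]
wrist_force: [-2.0, 16.6, 19.1]
opening: -0.0001
grasp_force: 12.7
tip: along -0.021353970081931288 lateral [ 0.00041516  0.00054275 -0.00037449] err turn units [-0.02795143  0.0569359  -0.04068749] Fu 25.230271037241472
```

```bash
python3 -m crank '[[[0,0.115,0.164,0,0,0],[0,0.115,0.164,0,0,0],[0,0.115,0.164,0,0,0],[0,0.115,0.164,0,0,0],[0,0.115,0.164,0,0,0],[0,0.115,0.164,0,0,0],[0,0.115,0.164,0,0,0],[-0.01,0.46,0.65,0,0,0],[-0.01,0.46,0.65,0,0,0],[-0.01,0.46,0.65,0,0,0],[-0.01,0.46,0.65,0,0,0],[0,0.7,0.2,0.636,0.028,0],[0,0.7,0.2,0.636,0.028,0],[0,0.7,0.2,0.636,0.028,0],[0,0.7,0.2,0.636,0.028,0],[0,0.7,0.2,0.636,0.028,0],[0,0.7,0.2,0.636,0.028,0],[0,0.7,0.2,0.636,0.028,0],[0,0.7,0.2,0.636,0.028,0]]]' && python3 -m crank '[[[-0.6,0.2,0.4,0,0,0.87],[-0.6,0.2,0.4,0,0,0.87],[-0.6,0.2,0.4,0,0,0.87],[-0.6,0.2,0.4,0,0,0.87],[-0.6,0.2,0.4,0,0,0.87],[-0.6,0.2,0.4,0,0,0.87],[-0.6,0.2,0.4,0,0,0.87],[-0.6,0.2,0.4,0,0,0.87],[0,0,0,0,0,0]]]' 1; python3 - <<'E'
from h import *
snap("side","s5.png");snap("top","t5.png");o=bot.get_obs();print(o["ee_pos"],o["tcp_rot"],o["q"].round(1))
r=lambda f,y,x,h=66,w=88:cv2.resize(cv2.imread("pics/"+f)[y:y+h,x:x+w],None,fx=4.5,fy=4.5,interpolation=2)
cv2.imwrite("pics/c6.png",np.hstack([r("s5.png",195,265),r("t5.png",210,285)]))
a,b=cv2.imread("pics/t3.png")[190:290,300:400],cv2.imread("pics/t5.png")[190:290,300:400];print("diff t",np.abs(a.astype(int)-b).mean())
E
```

```text
time: 22.83
ee_pos: [0.5821, 0.2769, 0.318]
tcp_rot: [179.9, -0.2, 92.3]
wrist_force: [-0.2, 0.0, -0.2]
opening: -0.0001
grasp_force: 0.0
time: 23.58
ee_pos: [0.4847, 0.3087, 0.3838]
tcp_rot: [179.8, 0.0, 140.4]
wrist_force: [0.2, -0.0, 1.0]
opening: 0.0853
grasp_force: 0.0
[0.48635273 0.30841373 0.38176599] [1.79852624e+02 1.45739830e-02 1.39938702e+02] [ 32.4  14.7  36.4 111.6   0.   72.4]
diff t 1.8664
```

View pics/c6.png

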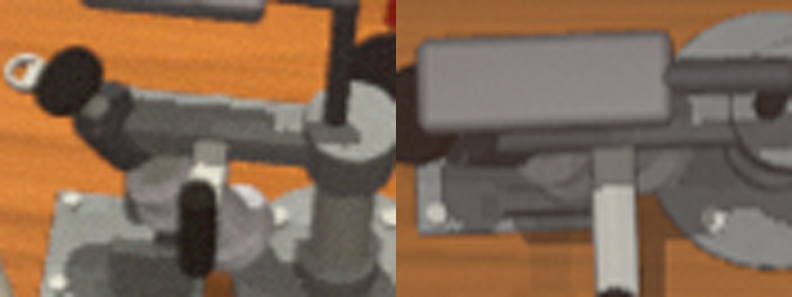

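The crops match the earlier ones: the plunger has sprung back and the arm is still over the hub. The cap now sits in the hub just under the nose, at (150,170) in the left crop. I'll regrip the post and swing back.

```bash
python3 -m crank '[[[0.08,-1,0,0,0,0],[0,-1,0,0,0,0],[0,-1,0,0,0,0],[0,-1,0,0,0,0],[0,-1,0,0,0,0],[0,-1,0,0,0,0],[0,-1,0,0,0,0],[0,-1,0,0,0,0],[0,-1,0,0,0,0],[0,-1,0,0,0,0],[0,-1,0,0,0,0],[0,-1,0,0,0,0],[0,-1,0,0,0,0],[0,-1,0,0,0,0],[0,-0.8,0,0,0,0],[0,0,0,0,0,0],[0,0,0,0,0,0]]]' && python3 -m crank '[[[0,0,-1,0,0,0],[0,0,-1,0,0,0],[0,0,-1,0,0,0],[0,0,-1,0,0,0],[0,0,-1,0,0,0],[0,0,-1,0,0,0],[0,0,-0.9,0,0,0],[0,0,-0.8,0,0,0],[0,0,0,0,0,0]]]' && python3 -m crank '[[[0,0,0,0,0,0],[0,0,0,0,0,0],[0,0,0,0,0,0],[0,0,0,0,0,0],[0,0,0,0,0,0],[0,0,0,0,0,0],[0,0,0,0,0,0],[0,0,0,0,0,0]]]' 0 30; python3 - <<'E'
import numpy as np
a=np.radians(np.linspace(140.4,56.4,25));p=.135*np.c_[np.cos(a),np.sin(a)]
print(np.round(np.diff(p,axis=0)/.02,2).tolist(), np.diff(a)[0]/.12)
E
```

```text
time: 25.1
ee_pos: [0.4881, 0.0115, 0.3809]
tcp_rot: [179.9, -0.1, 139.8]
wrist_force: [-0.5, 0.5, 0.6]
opening: 0.0858
grasp_force: 0.0
time: 25.85
ee_pos: [0.4868, 0.0131, 0.2242]
tcp_rot: [-180.0, -0.2, 140.1]
wrist_force: [0.0, 0.3, -0.3]
opening: 0.0851
grasp_force: 0.0
time: 26.52
ee_pos: [0.4881, 0.0125, 0.2286]
tcp_rot: [179.8, 0.1, 140.1]
wrist_force: [0.1, 0.5, 5.4]
opening: 0.0232
grasp_force: 29.5
[[0.27, 0.31], [0.29, 0.29], [0.31, 0.27], [0.32, 0.25], [0.34, 0.23], [0.35, 0.21], [0.37, 0.19], [0.38, 0.17], [0.39, 0.15], [0.39, 0.12], [0.4, 0.1], [0.41, 0.07], [0.41, 0.05], [0.41, 0.02], [0.41, -0.0], [0.41, -0.03], [0.41, -0.05], [0.4, -0.08], [0.4, -0.1], [0.39, -0.13], [0.38, -0.15], [0.37, -0.17], [0.36, -0.2], [0.35, -0.22]] -0.5090543651650145
```

```bash
python3 -m crank '[[[0.27,0.31,0,0,0,-0.51],[0.29,0.29,0,0,0,-0.51],[0.31,0.27,0,0,0,-0.51],[0.32,0.25,0,0,0,-0.51],[0.34,0.23,0,0,0,-0.51],[0.35,0.21,0,0,0,-0.51],[0.37,0.19,0,0,0,-0.51],[0.38,0.17,0,0,0,-0.51],[0.39,0.15,0,0,0,-0.51],[0.39,0.12,0,0,0,-0.51],[0.4,0.1,0,0,0,-0.51],[0.41,0.07,0,0,0,-0.51],[0.41,0.05,0,0,0,-0.51],[0.41,0.02,0,0,0,-0.51],[0.41,0,0,0,0,-0.51],[0.41,-0.03,0,0,0,-0.51],[0.41,-0.05,0,0,0,-0.51],[0.4,-0.08,0,0,0,-0.51]]]'; python3 -m crank '[[[0.2,-0.05,0,0,0,-0.255],[0.2,-0.05,0,0,0,-0.255],[0.2,-0.065,0,0,0,-0.255]]]';python3 -m crank '[[[0.2,-0.065,0,0,0,-0.255],[0.19,-0.075,0,0,0,-0.255]]]'
```

```text
time: 28.02
ee_pos: [0.6209, 0.056, 0.2286]
tcp_rot: [179.8, 0.2, 76.7]
wrist_force: [-6.0, -10.7, 8.8]
opening: 0.0234
grasp_force: 31.4
time: 28.27
ee_pos: [0.6326, 0.0525, 0.2287]
tcp_rot: [179.8, 0.2, 71.5]
wrist_force: [-7.5, -10.1, 7.9]
opening: 0.023
grasp_force: 31.4
time: 28.43
ee_pos: [0.6402, 0.0496, 0.2287]
tcp_rot: [179.8, 0.2, 68.0]
wrist_force: [-8.3, -10.8, 8.1]
opening: 0.0232
grasp_force: 31.4
```

```bash
python3 -m crank '[[[0.188,-0.084,0,0,0,-0.255],[0.187,-0.087,0,0,0,-0.255],[0.184,-0.093,0,0,0,-0.255]]]';python3 -m crank '[[[0.18,-0.1,0,0,0,-0.255],[0.178,-0.105,0,0,0,-0.255]]]';python3 -m crank '[[[0.175,-0.11,0,0,0,-0.255],[0.17,-0.115,0,0,0,-0.255]]]'
```

```text
time: 28.68
ee_pos: [0.6512, 0.0445, 0.2287]
tcp_rot: [179.9, 0.2, 62.8]
wrist_force: [-9.6, -9.1, 7.5]
opening: 0.0232
grasp_force: 31.4
time: 28.85
ee_pos: [0.6582, 0.0405, 0.2287]
tcp_rot: [179.9, 0.2, 59.3]
wrist_force: [-10.3, -9.4, 8.0]
opening: 0.0235
grasp_force: 31.4
time: 29.02
ee_pos: [0.6629, 0.0374, 0.2286]
tcp_rot: [-179.8, 0.2, 55.8]
wrist_force: [-38.0, 6.1, 10.5]
opening: 0.023
grasp_force: 33.0
```

The force jumped to 38 N, so the arm is against the stop. I'll relax it and check that it stays there.

```bash
python3 -m crank '[[[-0.12,0.08,0,0,0,0.1],[0,0,0,0,0,0]]]';python3 -m crank '[[[-0.02,0.01,0,0,0,0.05],[0,0,0,0,0,0],[0,0,0,0,0,0]]]'
```

```text
time: 29.18
ee_pos: [0.6624, 0.0378, 0.2286]
tcp_rot: [179.9, 0.2, 56.6]
wrist_force: [-9.4, -9.1, 7.2]
opening: 0.0233
grasp_force: 31.6
time: 29.43
ee_pos: [0.6624, 0.0378, 0.2286]
tcp_rot: [179.8, 0.2, 56.9]
wrist_force: [-7.7, -10.3, 8.5]
opening: 0.0231
grasp_force: 31.6
```

```bash
python3 -m crank '[[[0.06,-0.04,0,0,0,0],[0.02,-0.01,0,0,0,0],[0,0,0,0,0,0]]]'
```

```text
time: 29.68
ee_pos: [0.6629, 0.0376, 0.2286]
tcp_rot: [180.0, 0.2, 56.9]
wrist_force: [-15.4, -6.4, 9.2]
opening: 0.0232
grasp_force: 31.7
```

```bash
python3 -m crank '[[[0,0,0,0,0,0],[0,0,0,0,0,0],[0,0,0,0,0,0],[0,0,0,0,0,0],[0,0,0,0,0,0],[0,0,0,0,0,0],[0,0,0.5,0,0,0],[0,0,1,0,0,0],[0,0,1,0,0,0],[0,0,1,0,0,0],[0,0,1,0,0,0],[0,0,1,0,0,0],[0,0,1,0,0,0],[0,0,1,0,0,0],[0,0,1,0,0,0]]]' 1; python3 -m crank '[[[-1,0.6,0.2,0,0,0],[-1,0.6,0.2,0,0,0],[-1,0.6,0.2,0,0,0],[-1,1,0.2,0,0,0],[-1,1,0.2,0,0,0],[-1,1,0,0,0,0],[-1,1,0,0,0,0],[-1,1,0,0,0,0],[-1,1,0,0,0,0],[-0.5,1,0,0,0,0],[0,1,0,0,0,0],[0,1,0,0,0,0],[0,1,0,0,0,0],[0,0,0,0,0,0]]]'; python3 - <<'E'
from h import *
snap("side","s6.png");snap("top","t6.png")
# cap centre: beige-less-blue mask around hub in both times
for f0,f1,n,(x,y,w,h) in(("top0.png","t6.png","top",(303,222,30,33)),("side0.png","s6.png","side",(288,220,30,33))):
  for f in(f0,f1):
    im=cv2.imread("pics/"+f)[y:y+h,x:x+w].astype(int);m=((im[...,2]-im[...,0]>4)&(im[...,2]-im[...,0]<35)&(im.max(2)>110)).astype(np.uint8)
    k,l,st,c=cv2.connectedComponentsWithStats(m);i=1+st[1:,4].argmax();print(f,st[i],c[i]+[x,y],[onz(n,c[i]+[x,y],z).round(4).tolist() for z in(.135,.125)])
# post blob in top and side
for n,f,(x,y,w,h) in(("top","t6.png",(290,150,90,80)),("side","s6.png",(270,160,70,60))):
    im=cv2.imread("pics/"+f)[y:y+h,x:x+w];k,l,st,c=cv2.connectedComponentsWithStats((im.max(2)<60).astype(np.uint8))
    for i in range(1,k):
        if st[i,4]>40: print(n,st[i],c[i]+[x,y],onz(n,c[i]+[x,y],.235).round(4))
E
```

```text
time: 30.93
ee_pos: [0.6646, 0.0388, 0.3987]
tcp_rot: [179.8, -0.0, 57.0]
wrist_force: [1.5, -0.7, 0.8]
opening: 0.0854
grasp_force: 0.0
time: 32.1
ee_pos: [0.4749, 0.2775, 0.4165]
tcp_rot: [179.9, 0.0, 57.1]
wrist_force: [-0.4, -0.1, -0.7]
opening: 0.0856
grasp_force: 0.0
top0.png [  0   3  30  30 712] [316.54634831 240.07162921] [[0.5794, 0.0547, 0.135], [0.5804, 0.0552, 0.125]]
t6.png [  0   3  30  30 794] [317.06549118 239.67002519] [[0.5804, 0.0535, 0.135], [0.5814, 0.054, 0.125]]
side0.png [  0   0  30  33 650] [303.79230769 237.88923077] [[0.555, 0.0377, 0.135], [0.5615, 0.0387, 0.125]]
s6.png [  0   0  30  33 635] [303.97322835 237.54173228] [[0.5563, 0.0374, 0.135], [0.5629, 0.0384, 0.125]]
top [27 42 11 15 74] [322.18918919 200.27027027] [0.6561 0.0376 0.235 ]
top [79 71  9  9 45] [372.55555556 225.71111111] [ 0.6006 -0.0704  0.235 ]
side [ 36  25   7  20 114] [308.54385965 194.16666667] [0.6432 0.0372 0.235 ]
```

```bash
python3 - <<'E'
from h import *
a=cv2.imread("pics/side0.png").astype(int);print("cap bgr",a[230,299],"rim",a[237,305])
for n,fs,(x,y,w,h) in(("top",("top0.png","t6.png"),(303,222,30,33)),("side",("side0.png","s6.png"),(288,220,30,33))):
  for f in fs:
    im=cv2.GaussianBlur(cv2.imread("pics/"+f),(3,3),0)[y:y+h,x:x+w].astype(int);B,G,Rr=im[...,0],im[...,1],im[...,2]
    m=((G-B>3)&(Rr-B<35)&(G>=Rr-3)&(G>105)).astype(np.uint8)
    k,l,st,c=cv2.connectedComponentsWithStats(m,connectivity=4)
    for i in range(1,k):
        if st[i,4]>25: print(f,st[i],(c[i]+[x,y]).round(1))
# expected face/nominal shift of the cap going home 12 mm along its axis
C=np.array([.5915,-.0744,0]);h=np.array([-.0436,.999,0]);
for n in("top","side"): print(n,"proud",proj(n,C+h*.1319+[0,0,.1348]),"home",proj(n,C+h*.125+[0,0,.125]))
E
```

```text
cap bgr [168 184 188] rim [151 157 164]
top0.png [  0   4  13  29 205] [306.9 241.9]
t6.png [  0   4  16  29 205] [306.9 242.7]
side0.png [ 0 20 13 11 96] [292.4 245.8]
s6.png [10  8  6  8 27] [300.6 231.4]
s6.png [  0  20  14  13 115] [292.7 246.7]
top proud [315.42136343 237.41026724] home [318.54623233 237.69310646]
side proud [298.90328056 228.71887729] home [301.18163119 230.74055379]
```

```bash
python3 - <<'E'
from h import *
for n,fs,(x,y,w,h),p in(("top",("top0.png","t6.png"),(303,222,30,33),(316,238)),("side",("side0.png","s6.png"),(288,220,30,33),(299,230))):
  a=cv2.imread("pics/"+fs[0]).astype(int);print(n,a[p[1],p[0]])
  for f in fs:
    im=cv2.GaussianBlur(cv2.imread("pics/"+f),(3,3),0).astype(int);c=a[p[1]-1:p[1]+2,p[0]-1:p[0]+2].mean((0,1))
    im=im[y:y+h,x:x+w];chi=np.abs((im-im.mean(2,keepdims=True))-(c-c.mean())).max(2)
    for t in(3,4,5):
      m=((chi<t)&(np.abs(im.mean(2)-c.mean())<25)).astype(np.uint8)
      k,l,st,cc=cv2.connectedComponentsWithStats(m,connectivity=4);i=1+st[1:,4].argmax();print(f,t,st[i],(cc[i]+[x,y]).round(1))
E
```

```text
top [129 136 140]
top0.png 3 [  0   4  22  29 409] [311.6 239.9]
top0.png 4 [  0   4  23  29 479] [311.7 239.6]
top0.png 5 [  0   3  30  30 769] [317.  239.8]
t6.png 3 [  0   4  16  29 215] [307.1 242.1]
t6.png 4 [  0   4  22  29 462] [312. 240.]
t6.png 5 [  0   3  30  30 821] [317.4 239.5]
side [168 184 188]
side0.png 3 [ 6  5 11 10 62] [298.9 229.7]
side0.png 4 [ 6  5 11 10 65] [299.  229.7]
side0.png 5 [ 6  5 12 10 70] [299.4 229.6]
s6.png 3 [ 9  8  8  8 50] [300.4 231.4]
s6.png 4 [ 9  7  9 10 60] [300.6 231.4]
s6.png 5 [ 8  7 10 10 74] [300.5 231.5]
```

```bash
python3 -c "
from workcell import bot
print(bot.job_done())"
```

```text
the job is handed in; nothing more can be done
None
```

I handed the job in at about 32 s: the plunger head was pressed to its hard stop at about 25 N, it sprang back, and the arm rests against its parking stop; the side camera shows the cap moved in, but its shift measured roughly 2.3 of an expected 3 pixels, so "fully flush" rests mainly on the plunger reaching its stop.

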